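# Clear the leak-test dock, load the waiting carriers and start the test

### The job

First clear the leak-test dock: slide the full blue tote that stands in front of it across the bench, upright, to lie squarely inside the yellow taped outline, and pull every orange reject carrier out of the bays and lay it in the red reject tray. Only then slide each waiting white carrier nose first into a bay of its own, fully home against the back stop, and when all are in press the green start button on the dock right down. Leave the bottle, jar, tape roll and screwdriver where they are.

Things in the scene. Friction and masses are not known exactly. Their poses are not given: they have to be found in the camera images.
- dock: Leak-test dock, fixed: aluminium dividers, clear cover, cream housing behind. Three bays side by side at table level, mouths towards the robot. Origin: on the table, middle of the mouth line; x points into the bays, y along the row. 273 mm wide, 120 deep; cover top 34 mm above the table, starting 12 mm behind the mouth line; housing (from x = 75 mm) 60 mm tall
- bay1 (a point): Point on the table where the origin of a carrier lies when it is home in the -y bay, i.e. 15 mm inside the mouth line (its rear 45 mm with the rib stand out); x points into the bay. Bays are 84 mm apart, each 63 mm wide, 28 high, 75 deep to the back stop, no sill; the dividers (21 mm thick) have rounded noses
- bay2 (a point): Point on the table where the origin of a carrier lies when it is home in the middle bay, i.e. 15 mm inside the mouth line (its rear 45 mm with the rib stand out); x points into the bay. Bays are 84 mm apart, each 63 mm wide, 28 high, 75 deep to the back stop, no sill; the dividers (21 mm thick) have rounded noses
- bay3 (a point): Point on the table where the origin of a carrier lies when it is home in the +y bay, i.e. 15 mm inside the mouth line (its rear 45 mm with the rib stand out); x points into the bay. Bays are 84 mm apart, each 63 mm wide, 28 high, 75 deep to the back stop, no sill; the dividers (21 mm thick) have rounded noses
- start (a joint): Green start button on top of the dock's housing; 0 = up, 0.006 m = right down (about 5 N, springs back)
- start_top (a point): Middle of the button's top face (28 mm across)
- carrier1: White (good, waiting) carrier, 120 mm long (x) x 60 wide (y) x 24 high; the last 10 mm at +x is a 52 mm wide nose. On top at the rear a grip rib, 34 mm long (x, centred at x = -38 mm) x 14 thick (y) x 29 tall, its top 53 mm above the underside. Origin: centre of the underside; x points to the nose; 150 g. None if absent in this run
- carrier2: White (good, waiting) carrier, 120 mm long (x) x 60 wide (y) x 24 high; the last 10 mm at +x is a 52 mm wide nose. On top at the rear a grip rib, 34 mm long (x, centred at x = -38 mm) x 14 thick (y) x 29 tall, its top 53 mm above the underside. Origin: centre of the underside; x points to the nose; 150 g. None if absent in this run
- carrier3: White (good, waiting) carrier, 120 mm long (x) x 60 wide (y) x 24 high; the last 10 mm at +x is a 52 mm wide nose. On top at the rear a grip rib, 34 mm long (x, centred at x = -38 mm) x 14 thick (y) x 29 tall, its top 53 mm above the underside. Origin: centre of the underside; x points to the nose; 150 g. None if absent in this run
- reject1: Orange (reject, left in a bay) carrier, 120 mm long (x) x 60 wide (y) x 24 high; the last 10 mm at +x is a 52 mm wide nose. On top at the rear a grip rib, 34 mm long (x, centred at x = -38 mm) x 14 thick (y) x 29 tall, its top 53 mm above the underside. Origin: centre of the underside; x points to the nose; 150 g. None if absent in this run
- reject2: Orange (reject, left in a bay) carrier, 120 mm long (x) x 60 wide (y) x 24 high; the last 10 mm at +x is a 52 mm wide nose. On top at the rear a grip rib, 34 mm long (x, centred at x = -38 mm) x 14 thick (y) x 29 tall, its top 53 mm above the underside. Origin: centre of the underside; x points to the nose; 150 g. None if absent in this run
- reject3: Orange (reject, left in a bay) carrier, 120 mm long (x) x 60 wide (y) x 24 high; the last 10 mm at +x is a 52 mm wide nose. On top at the rear a grip rib, 34 mm long (x, centred at x = -38 mm) x 14 thick (y) x 29 tall, its top 53 mm above the underside. Origin: centre of the underside; x points to the nose; 150 g. None if absent in this run
- tote: Open blue tote full of small white mouldings, 125 mm (x) x 140 (y) x 60 high, walls 4 mm, filled solid to 18 mm under the rim, 0.4 to 0.85 kg. Origin: centre of the underside
- parking: Outline of yellow tape on the bench, flat; inside it measures 175 mm (x) x 190 (y), 25 mm more than the tote on each side. Origin: its centre, on the table; the tote's sides go parallel to it
- reject_tray: Red open tray, fixed, 155 mm (x) x 170 (y) x 35 high, walls and floor 5 mm. Origin: centre of the underside. A second, blue bin full of mouldings is not it
- wash_bottle: Clear bottle with blue cap, 60 mm across, 150 tall; bystander behind the dock. Origin: centre of the underside
- tape_roll: Yellow roll of tape lying flat, 72 mm across, 24 high; bystander near the robot. Origin: centre of the underside
- jar: White jar with blue lid, 56 mm across, 60 tall; bystander near the robot. Origin: centre of the underside
- driver: Screwdriver with yellow handle lying behind the dock; bystander. Origin: centre of its underside

How it is judged (in metres and radians):
On the way, in this order (a step that is already met when the one before it is completed fails the run):
1. the tote is out of the dock's way, at its outline, and every reject lies in the red tray (horizontal distance between tote and parking below 0.12 m and x of reject1 in the frame of reject_tray between -0.05 and 0.05 m and y of reject1 in the frame of reject_tray between -0.065 and 0.065 m and height (world z) of each of reject1, reject2, reject3 below 0.06 m and x of reject2 in the frame of reject_tray between -0.05 and 0.05 m and y of reject2 in the frame of reject_tray between -0.065 and 0.065 m and x of reject3 in the frame of reject_tray between -0.05 and 0.05 m and y of reject3 in the frame of reject_tray between -0.065 and 0.065 m), for 0.2 s.
2. every white carrier is home in a bay (((x of carrier1 in the frame of bay1 between -0.006 and 0.006 m and y of carrier1 in the frame of bay1 between -0.006 and 0.006 m and angle between the x axis of carrier1 and the x axis of bay1, either way round below 0.08 rad and height (world z) of carrier1 below 0.006 m) or (x of carrier1 in the frame of bay2 between -0.006 and 0.006 m and y of carrier1 in the frame of bay2 between -0.006 and 0.006 m and angle between the x axis of carrier1 and the x axis of bay2, either way round below 0.08 rad and height (world z) of carrier1 below 0.006 m) or (x of carrier1 in the frame of bay3 between -0.006 and 0.006 m and y of carrier1 in the frame of bay3 between -0.006 and 0.006 m and angle between the x axis of carrier1 and the x axis of bay3, either way round below 0.08 rad and height (world z) of carrier1 below 0.006 m)) and ((x of carrier2 in the frame of bay1 between -0.006 and 0.006 m and y of carrier2 in the frame of bay1 between -0.006 and 0.006 m and angle between the x axis of carrier2 and the x axis of bay1, either way round below 0.08 rad and height (world z) of carrier2 below 0.006 m) or (x of carrier2 in the frame of bay2 between -0.006 and 0.006 m and y of carrier2 in the frame of bay2 between -0.006 and 0.006 m and angle between the x axis of carrier2 and the x axis of bay2, either way round below 0.08 rad and height (world z) of carrier2 below 0.006 m) or (x of carrier2 in the frame of bay3 between -0.006 and 0.006 m and y of carrier2 in the frame of bay3 between -0.006 and 0.006 m and angle between the x axis of carrier2 and the x axis of bay3, either way round below 0.08 rad and height (world z) of carrier2 below 0.006 m)) and ((x of carrier3 in the frame of bay1 between -0.006 and 0.006 m and y of carrier3 in the frame of bay1 between -0.006 and 0.006 m and angle between the x axis of carrier3 and the x axis of bay1, either way round below 0.08 rad and height (world z) of carrier3 below 0.006 m) or (x of carrier3 in the frame of bay2 between -0.006 and 0.006 m and y of carrier3 in the frame of bay2 between -0.006 and 0.006 m and angle between the x axis of carrier3 and the x axis of bay2, either way round below 0.08 rad and height (world z) of carrier3 below 0.006 m) or (x of carrier3 in the frame of bay3 between -0.006 and 0.006 m and y of carrier3 in the frame of bay3 between -0.006 and 0.006 m and angle between the x axis of carrier3 and the x axis of bay3, either way round below 0.08 rad and height (world z) of carrier3 below 0.006 m))), for 0.2 s.
3. then the start button is pressed down (value of joint start above 0.004 m), for 0.05 s.
At the end, for the whole second after the job is handed in: The tote stands upright within 30 mm (each way) of the centre of the yellow outline, turned no more than 0.35 rad from it; every reject lies in the red tray; every white carrier is in a bay within 6 mm of fully home, straight and down on the table; everything is released and at rest (all of step 2 and x of tote in the frame of parking between -0.03 and 0.03 m and y of tote in the frame of parking between -0.03 and 0.03 m and angle between the x axis of tote and the x axis of parking, either way round below 0.35 rad and angle between tote's own z axis and vertical below 0.1 rad and x of reject1 in the frame of reject_tray between -0.05 and 0.05 m and y of reject1 in the frame of reject_tray between -0.065 and 0.065 m and height (world z) of each of reject1, reject2, reject3 below 0.06 m and x of reject2 in the frame of reject_tray between -0.05 and 0.05 m and y of reject2 in the frame of reject_tray between -0.065 and 0.065 m and x of reject3 in the frame of reject_tray between -0.05 and 0.05 m and y of reject3 in the frame of reject_tray between -0.065 and 0.065 m and linear speed of each of carrier1, carrier2, carrier3, reject1, reject2, reject3, tote below 0.02 m/s); the robot touches nothing.
It fails at once if a white carrier was slid into the dock before the tote and the rejects were out of the way (((x of carrier1 in the frame of dock above -0.03 m and y of carrier1 in the frame of dock between -0.13 and 0.13 m and height (world z) of carrier1 below 0.02 m) or (x of carrier2 in the frame of dock above -0.03 m and y of carrier2 in the frame of dock between -0.13 and 0.13 m and height (world z) of carrier2 below 0.02 m) or (x of carrier3 in the frame of dock above -0.03 m and y of carrier3 in the frame of dock between -0.13 and 0.13 m and height (world z) of carrier3 below 0.02 m)) and (not (horizontal distance between tote and parking below 0.12 m) or (x of reject1 in the frame of dock above -0.03 m and y of reject1 in the frame of dock between -0.13 and 0.13 m and height (world z) of reject1 below 0.02 m) or (x of reject2 in the frame of dock above -0.03 m and y of reject2 in the frame of dock between -0.13 and 0.13 m and height (world z) of reject2 below 0.02 m) or (x of reject3 in the frame of dock above -0.03 m and y of reject3 in the frame of dock between -0.13 and 0.13 m and height (world z) of reject3 below 0.02 m))).
It fails at once if the tote was tipped (angle between tote's own z axis and vertical above 0.35 rad).
It fails at once if a bystander was moved (distance of any of wash_bottle, tape_roll, jar, driver from where it was at the start of the episode above 0.04 m).
Of carrier1, carrier2, carrier3 only 2 to 3 are there at a start; the rules pass over those that are not, and their reading is None.
Of reject1, reject2, reject3 only 1 to 2 are there at a start; the rules pass over those that are not, and their reading is None.
At some moment in a run one of tote, carrier1, carrier2, carrier3 may be knocked a few centimetres aside while the robot is not near it.
It also fails if it takes over 210 s, if anything falls off the work surface, if the arm or the gripper's body presses on something with over 40 N, if the wrist force passes 120 N, or if a joint passes its speed limit or range.

### The arm

A 6-joint arm with a two-finger parallel gripper is mounted at the origin on the work surface. World frame = base frame: x ahead of the robot, y to its left, z up, the work surface at z = 0. Lengths are in mm, angles in rad, forces in N, time in s.
With the tool pointing down it reaches from about 400 to 925 mm from the base axis. Payload 12.5 kg.
Tool frame: the origin (TCP) lies between the finger pads; the fingertips stand env.tip_extent ahead of it and the grasp point (between the pads) lies 11 mm behind it (env.tip_extent is the distance from the TCP to the fingertips, in mm); z points along the fingers, y is the line along which they close (so a half turn about z gives the same grasp; the last joint's range is limited). The gripper opens to 95 mm and grips with 3 to 60 N. Pads are 20 mm wide; open, the fingers measure 119 mm over their backs; the gripper's body (75 mm by 180 mm) begins 59 mm behind the grasp point.
Start: joints at [-1.398, 0.491, 1.559, -0, 1.092, -0.106], TCP at [172.024, -600.877, 222.661] pointing down, gripper open.
Joint ranges: [-3.1, 3.1], [-0.84, 2.19], [0.05, 2.79], [-1.13, 4.28], [0.06, 2.93], [-2.69, 2.69]. Speed limits (rad/s): [2.22, 2.22, 2.79, 3.14, 3.14, 3.14].

### API

Orientations are given as [roll, pitch, yaw] about the fixed x, y, z axes, in that order (R = Rz(yaw) Ry(pitch) Rx(roll)).
In Python, from cell import env gives the robot as it stands.
- The arm moves only by the tool carry_out, never from a script. Its argument "motion" is a list of rows, each a list of 5 numbers: the shift along the tool's x, y, z in mm, then the turn about the tool's z in degrees, then the closure, from 0 (fully open) to 1 (shut). A call has 1 to 12 rows; each row shifts and turns the commanded pose from where the row before left it, along the tool's axes as they then stand; what a row does not reach is not made up. A row lasts 1/10 s, in which the tool goes at most 50 mm and 8.59 degrees, less where a joint would pass 70% of its speed; a pose out of reach is approached as far as the arm can. A call with a gripper value outside its range is refused whole. The fingers move at their own pace and stop on an object; the grip force is fixed at half the most. Time passes only in rows, so rows that do not move let the fingers close. It gives the time, the measured TCP pose, the force, the opening and the grip force at its end, in the units of the state.
- env.state(): the state, without advancing time (a new reading comes with each control period).
- env.read_camera(name): name is "side" or "top" or "wrist"; returns a dict with "color" (420x560x3 uint8, red, green, blue), "K" (3x3 intrinsics, pixels), "R" (3x3) and "t" (3): a world point X has camera coordinates R X + t; the wrist camera has in their place "hand_eye" (4x4, takes a point from camera to tool coordinates, whose origin is the TCP and whose axes are the flange's). Camera axes: x right, y down, z forward; pixel columns grow to the right and rows downward; lengths in mm; the calibration is good to about 2 mm. A picture is of the moment at which its call begins: read the wrist's pose just before it. There is no depth.
- env.job_done(): hands the job in; it is judged then, once.
The state is a dict: "t": time; "joints": joint angles; "qvel": joint speeds; "tau": joint torques, N m; "eef_pos": TCP position; "tcp_rot": TCP orientation; "ft_force": force on the tool from outside, world axes, zero at the start; "moment": the same for the moment, N m; "opening": opening from 0.0 (shut) to 1.0 (fully open); "grip_force": force on a finger pad.
Only numpy, scipy, OpenCV 4.12 (cv2) and the standard library are available. Lean on these libraries where they do the work, as an engineer would, in place of code of your own. Each camera call takes 0.05 s, during which the arm holds its last target. There are 200 camera calls.

## Working session

There is one attempt and no reset: what is moved stays moved. The work goes in short steps, Python scripts to look and compute and a tool call to move; the robot and the scene stay as the last step left them, time stands still between calls to the robot, and variables do not carry over. Pictures are saved under pics/ and viewed, at most 14 in all, crops included, and the job is handed in when it is done.

Besides the shell and the picture viewer there is one more tool, called after ">>>" by a JSON object that holds its "op" and its "data". carry_out: Moves the arm, as the interface text tells. Its arguments: {"type":"object","properties":{"motion":{"type":"array"}},"required":["motion"]}

```bash
ls; mkdir -p pics; python3 - <<'E'
from cell import env
import cv2
s=env.state();print(s, env.tip_extent)
for n in("top","side"):
    c=env.read_camera(n);cv2.imwrite(f"pics/{n}0.png",c["color"][:,:,::-1]);print(n,c["K"],c["R"],c["t"])
c=env.read_camera("wrist");print(c["hand_eye"],c["K"])
E
```

```text
pics
{'t': 0.0, 'joints': array([-1.39756592e+00,  4.91528016e-01,  1.55948735e+00, -1.26760874e-05,
        1.09168020e+00, -1.05598616e-01]), 'qvel': array([-0.00062876,  0.00046453,  0.00052715,  0.00057259,  0.00072315,
        0.00088155]), 'tau': array([-1.78401682e-03, -6.12645435e+01, -2.58184290e+01,  6.91886432e-02,
        4.82281123e-02, -1.29433161e-04]), 'eef_pos': array([ 171.99534176, -600.60856021,  222.06828551]), 'tcp_rot': array([-3.14049470e+00, -1.05069858e-04,  2.78834811e-01]), 'ft_force': array([-0.66913281, -0.26399853,  0.17560905]), 'moment': array([ 0.00332238,  0.03514953, -0.00356122]), 'grip_force': 0.0, 'opening': 1.0012985334908362} 8.0
top [[496.93023      0.         285.49958052]
 [  0.         496.93023    215.09790333]
 [  0.           0.           1.        ]] [[ 0.01234809 -0.99951881  0.02845462]
 [-0.98768557 -0.01663059 -0.15556556]
 [ 0.15596392 -0.02618328 -0.98741566]] [ -22.54154284  556.72713529 1079.18740432]
side [[546.46850398   0.         279.83972847]
 [  0.         546.46850398 204.53486087]
 [  0.           0.           1.        ]] [[-0.8398237  -0.54265009  0.0150676 ]
 [-0.39888146  0.59801983 -0.69517326]
 [ 0.36822511 -0.58983317 -0.71868429]] [ 444.46040658  272.13688004 1169.84751715]
[[-3.40851537e-04 -9.65339579e-01 -2.60996899e-01  7.21470608e+01]
 [ 9.99999326e-01 -3.94360567e-05 -1.16009854e-03 -5.53700204e-01]
 [ 1.10959635e-03 -2.60997118e-01  9.65338942e-01 -1.61994305e+02]
 [ 0.00000000e+00  0.00000000e+00  0.00000000e+00  1.00000000e+00]] [[364.2798414    0.         275.97462871]
 [  0.         364.2798414  205.5044131 ]
 [  0.           0.           1.        ]]
```

View pics/top0.png

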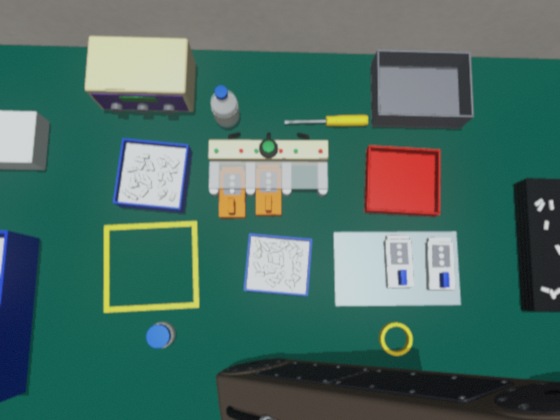

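View pics/side0.png

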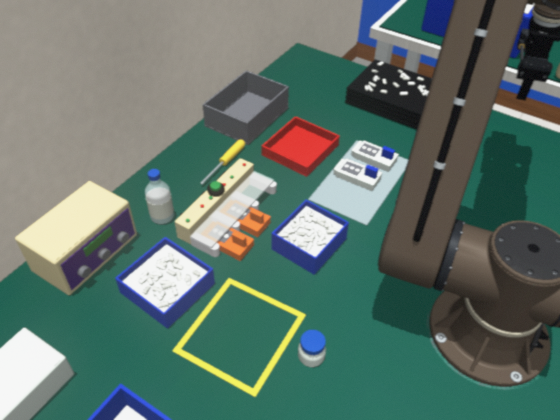

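The top view shows the tote at about (278,265), the yellow outline at (151,266) and the orange rejects at (232,192) and (268,190). The right-hand bay is empty. The red tray is at (403,180), and two white carriers lie on the mat at (399,262) and (441,264). The side view agrees. Next I measure by colour.

```bash
cat > h.py <<'E'
from cell import env
import cv2, numpy as np
from scipy.spatial.transform import Rotation as Ro
def cam(n):
    s=env.state(); c=env.read_camera(n)
    if n=="wrist":
        T=np.eye(4);T[:3,:3]=Ro.from_euler("xyz",s["tcp_rot"]).as_matrix();T[:3,3]=s["eef_pos"]
        W=np.linalg.inv(T@c["hand_eye"]);c["R"],c["t"]=W[:3,:3],W[:3,3]
    return c
def p2w(c,uv,z):
    uv=np.atleast_2d(np.array(uv,float));d=(np.linalg.inv(c["K"])@np.c_[uv,np.ones(len(uv))].T).T@c["R"]
    o=-c["R"].T@c["t"];return (o+d*((z-o[2])/d[:,2])[:,None])[:,:2]
def w2p(c,X):
    q=c["K"]@(c["R"]@np.atleast_2d(X).T+c["t"][:,None]);return (q[:2]/q[2]).T
def blobs(c,lo,hi,z,roi=None,amin=60,close=0):
    """HSV blobs -> list of (world centre, size, angle deg of first size axis, area px)"""
    m=cv2.inRange(cv2.cvtColor(c["color"],cv2.COLOR_RGB2HSV),lo,hi)
    if roi: k=np.zeros_like(m);k[roi[1]:roi[3],roi[0]:roi[2]]=1;m*=k
    if close: m=cv2.morphologyEx(m,cv2.MORPH_CLOSE,np.ones((close,close)))
    out=[]
    for f in cv2.findContours(m,cv2.RETR_EXTERNAL,cv2.CHAIN_APPROX_NONE)[0]:
        if cv2.contourArea(f)<amin: continue
        w=p2w(c,f[:,0,:],z).astype(np.float32);out.append((cv2.minAreaRect(w),cv2.boundingRect(f)))
    return out
def show(l,b):
    for (ce,sz,a),r in b: print(l,np.round(ce,1),np.round(sz,1),round(a,1),r)
BLUE=((105,120,60),(130,255,255));ORG=((5,150,120),(20,255,255));YEL=((24,150,120),(34,255,255));RED=((0,180,80),(3,255,255));GRN=((60,150,60),(80,255,180));WHT=((0,0,150),(180,60,255))
E
python3 - <<'E'
from h import *
c=cam("top")
show("tote",blobs(c,*BLUE,60,(230,225,325,305)))
show("park",blobs(c,*YEL,0,(95,210,210,320)))
show("rej z24",blobs(c,*ORG,24,(200,150,340,225)))
show("tray z35",blobs(c,*RED,35,(350,130,460,230),close=5))
show("rib z53",blobs(c,*BLUE,53,(370,230,470,300),20))
show("white z24",blobs(c,*WHT,24,(380,232,416,292),close=5)+blobs(c,*WHT,24,(420,232,462,295),close=5))
show("roll",blobs(c,*YEL,24,(370,310,420,365)))
show("btn",blobs(c,(60,100,50),(85,255,255),70,(255,135,282,162),30))
# dock: light pixels
g=cv2.cvtColor(c["color"],cv2.COLOR_RGB2GRAY)
print("nose px guesses", p2w(c,[(213,192),(250,192),(287,192),(324,192)],0), p2w(c,[(208,141),(328,141)],60))
cv2.imwrite("pics/dock1.png",cv2.resize(c["color"][125:225,195:345,::-1],(750,500),interpolation=cv2.INTER_CUBIC))
E
```

```text
tote [445.6   1.6] [140.5 127.1] 86.0 (244, 233, 68, 63)
park [435.8 381. ] [ 56.1 196.3] 86.7 (104, 226, 26, 86)
rej z24 [590.1  25.8] [56.3 55.6] 1.0 (256, 190, 25, 25)
rej z24 [585.2 109.8] [63.6 57.6] 1.5 (219, 190, 26, 28)
tray z35 [ 646.1 -284.5] [167.8 154. ] 87.7 (366, 146, 73, 69)
rib z53 [ 417.  -367.9] [28.6 17.9] 0.8 (440, 273, 9, 14)
rib z53 [ 421.2 -274.3] [26.9 14.8] 3.8 (399, 271, 8, 13)
white z24 [ 458.  -272.3] [ 81.1 137. ] 89.0 (380, 232, 36, 60)
white z24 [ 455.9 -366. ] [141.5  90.8] 0.7 (420, 232, 40, 63)
roll [ 285.1 -263.6] [69.6 69.7] 89.0 (380, 323, 32, 33)
btn [709.9  27.7] [28. 27.] 1.1 (262, 140, 13, 13)
btn [732.5  10. ] [ 7.  22.7] 1.2 (271, 135, 11, 4)
btn [730.6  45. ] [ 9.4 24.8] 1.2 (255, 135, 12, 5)
nose px guesses [[ 616.15898026  156.01415623]
 [ 617.74354652   68.96804068]
 [ 619.33496339  -18.45440467]
 [ 620.9332754  -106.25562561]] [[ 721.78224546  164.11037117]
 [ 727.59914039 -109.08351345]]
```

View pics/dock1.png

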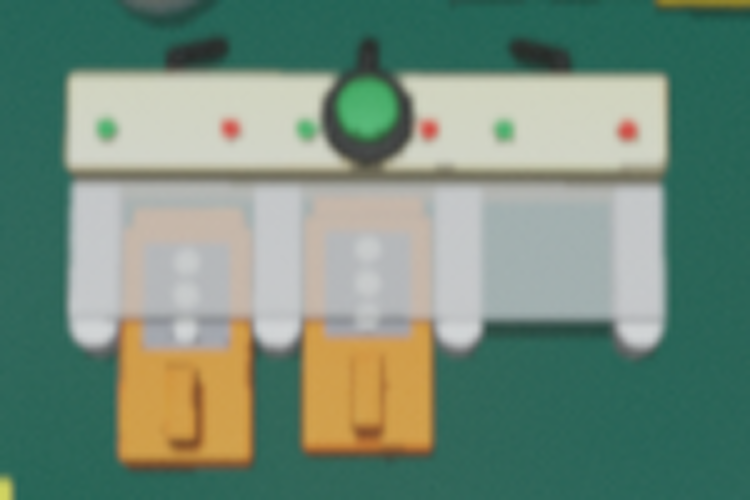

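The crop shows the rejects in the +y and middle bays, with the -y bay empty. I'll fit the outline and tray properly and write a delta helper.

```bash
cat >> h.py <<'E'
def go(x,y,z,yaw):
    "total turn (deg, do first), then tool dx,dy,dz"
    s=env.state();p=s["eef_pos"];a=s["tcp_rot"][2];d=np.array([x,y,z])-p
    t=(np.degrees(a-yaw)+180)%360-180
    print("at",np.round(p,1),"yaw",round(a,4),"t",round(s["t"],2),"| turn %.2f  dx %.1f dy %.1f dz %.1f"%(t,d[0]*np.cos(yaw)+d[1]*np.sin(yaw),d[0]*np.sin(yaw)-d[1]*np.cos(yaw),-d[2]))
E
python3 - <<'E'
from h import *
for n,roi in(("top",(90,205,215,330)),("side",(165,270,320,400))):
    c=cam(n)
    show(n+" park",blobs(c,(20,80,80),(36,255,255),0,roi,close=7))
    print(env.state()["t"])
c=cam("side")
show("tote side z60",blobs(c,*BLUE,60,(265,195,355,275)))
show("tray side",blobs(c,*RED,35,(255,110,345,180),close=5))
show("rib side",blobs(c,*BLUE,53,(345,135,405,190),20))
c=cam("top")
show("bin",blobs(c,*BLUE,60,(110,130,195,215)))
show("jar",blobs(c,*BLUE,60,(140,315,180,355)))
E
```

```text
top park [441.5 292. ] [200.2 213.4] 3.7 (104, 221, 95, 92)
0.25
side park [440.8 290.7] [201.1 215.8] 3.6 (173, 278, 133, 119)
0.3
tote side z60 [435.2  19.6] [179.2 149.3] 85.8 (271, 199, 78, 75)
tray side [ 644.7 -274.3] [191.9 155.3] 86.8 (263, 118, 75, 50)
rib side [ 416.5 -264.8] [30.9 41.5] 13.7 (366, 165, 12, 13)
rib side [ 413.7 -359.9] [33.7 43.8] 7.7 (383, 146, 12, 13)
bin [641.3 285.1] [160.1 158.1] 85.6 (113, 138, 79, 75)
jar [289.3 255.3] [45.7 48.9] 0.6 (146, 325, 24, 23)
```

```bash
python3 -c "
from h import *
go(450,-600,222,-0.07);go(450.4,69.4,90,-0.07)"
```

```text
at [ 172.  -600.8  222.6] yaw 0.2787 t 0.4 | turn 19.98  dx 277.3 dy -20.3 dz 0.6
at [ 172.  -600.8  222.6] yaw 0.2787 t 0.4 | turn 19.98  dx 230.8 dy -688.1 dz 132.6
```

>>> {"op": "carry_out", "data": {"motion": [[30,0,0,8,0],[40,0,0,8,0],[40,0,0,4,0],[40,0,0,0,0],[40,0,0,0,0],[40,-20,0,0,0],[10,-40,0,0,0],[0,-40,0,0,0],[0,-40,0,0,0],[0,-40,0,0,0],[0,-40,0,0,0],[0,-40,0,0,0]]}}

```text
t: 1.6
eef_pos: [428.3, -335.3, 222.7]
tcp_rot: [3.141, -0.0, -0.07]
ft_force: [0.7, 0.8, 0.7]
opening: 1.002
grip_force: 0.0
```

>>> {"op": "carry_out", "data": {"motion": [[0,-40,0,0,0],[0,-40,0,0,0],[0,-40,0,0,0],[0,-40,0,0,0],[0,-40,0,0,0],[0,-40,0,0,0],[0,-40,0,0,0],[0,-40,0,0,0],[0,-40,0,0,0],[0,-40,0,0,0],[0,-20,0,0,0],[0,0,0,0,0]]}}

```text
t: 2.8
eef_pos: [457.9, 84.1, 222.7]
tcp_rot: [-3.141, -0.0, -0.067]
ft_force: [0.8, -1.4, 0.1]
opening: 0.996
grip_force: 0.0
```

```bash
python3 -c "
from h import *
go(450.4,69.4,54,-0.07)
c=cam('top')
show('tote',blobs(c,*BLUE,60,(200,205,345,310)))
show('rib',blobs(c,*BLUE,53,(370,230,470,300),20))
c=cam('wrist');cv2.imwrite('pics/w1.png',c['color'][:,:,::-1])"
```

```text
at [457.9  84.1 222.7] yaw -0.0671 t 2.8 | turn 0.16  dx -6.4 dy 15.2 dz 168.7
rib [ 417.1 -368.5] [15.7 29.1] 87.9 (441, 273, 8, 14)
rib [ 421.3 -273.8] [13.4 26.8] 88.7 (399, 271, 7, 13)
```

View pics/w1.png

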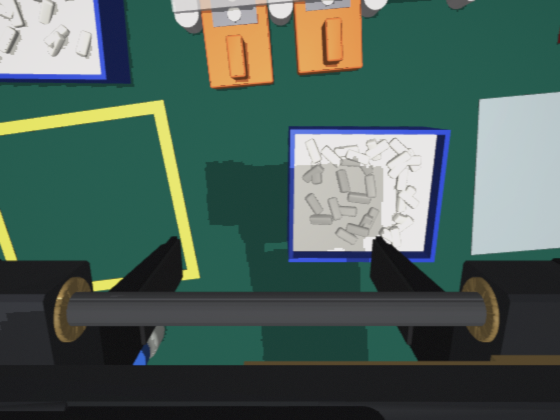

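The wrist view shows the tote at (289-448,128-262), with both rejects' ribs above it at (235,57) and (333,40). I'll measure the tote from this picture.

```bash
python3 -c "
from h import *
c=cam('wrist')
show('tote',blobs(c,*BLUE,60,(270,110,460,270)))
b=p2w(c,[(290,130),(449,130),(436,262),(290,262)],60);print(b.round(1))
print(p2w(c,[(228,38),(244,38),(325,20),(341,18)],53).round(1), p2w(c,[(186,18),(280,10),(375,4)],28).round(1))"
```

```text
tote [444.1   2.4] [141.9 128.2] 86.0 (287, 126, 163, 137)
[[509.4  66.6]
 [499.8 -72. ]
 [375.1 -66.3]
 [384.8  74. ]]
[[588.1 113.7]
 [587.2 100.4]
 [596.2  32.1]
 [596.8  18.9]] [[611.5 152.1]
 [612.1  68.2]
 [611.  -15.7]]
```

>>> {"op": "carry_out", "data": {"motion": [[-6,15,0,0,0],[0,0,35,0,0],[0,0,40,0,0.3],[0,0,40,0,0.3],[0,0,30,0,0.3],[0,0,14,0,0.3],[0,0,9,0,0.3],[0,0,0,0,0.7],[0,0,0,0,1],[0,0,0,0,1],[0,0,0,0,1],[0,0,0,0,1]]}}

```text
t: 4.15
eef_pos: [451.1, 67.6, 55.1]
tcp_rot: [3.142, -0.001, -0.07]
ft_force: [1.0, -0.6, 0.0]
opening: 0.334
grip_force: 0.0
```

>>> {"op": "carry_out", "data": {"motion": [[0,0,0,0,1],[0,0,0,0,1],[0,0,0,0,1],[0,0,0,0,1],[0,0,0,0,1],[0,0,0,0,1],[0,0,0,0,1]]}}

```text
t: 4.85
eef_pos: [450.9, 67.7, 54.6]
tcp_rot: [-3.142, -0.0, -0.07]
ft_force: [-0.5, 4.0, 2.0]
opening: 0.038
grip_force: 30.0
```

```bash
python3 -c "
from h import *
go(436.6,359.4,55,-0.07);go(436.6,359.4,55,0.065)"
```

```text
at [450.9  67.7  54.6] yaw -0.0703 t 4.85 | turn -0.02  dx -34.7 dy -290.0 dz -0.4
at [450.9  67.7  54.6] yaw -0.0703 t 4.85 | turn -7.75  dx 4.7 dy -292.1 dz -0.4
```

>>> {"op": "carry_out", "data": {"motion": [[0,-6,0,0,1],[-1,-12,0,-0.5,1],[-1,-16,0,-0.5,1],[-1,-18,0,-0.5,1],[-1,-18,0,-0.5,1],[-1,-18,0,-0.5,1],[-1,-18,0,-0.5,1],[-1,-18,0,-0.5,1],[-1,-18,0,-0.5,1],[-1,-18,0,-0.5,1],[-1,-14,0,-0.5,1],[0,-8,0,0,1]]}}

```text
t: 6.05
eef_pos: [445.9, 249.9, 54.6]
tcp_rot: [3.14, 0.001, 0.018]
ft_force: [-0.1, -9.3, 6.0]
opening: 0.038
grip_force: 30.0
```

```bash
python3 -c "
from h import *
go(436.6,359.4,55,0.065)
c=cam('side')
show('tote',blobs(c,*BLUE,60,(180,215,330,390)))"
```

```text
at [445.9 249.9  54.6] yaw 0.0184 t 6.05 | turn -2.67  dx -2.2 dy -109.8 dz -0.4
tote [286.  258.8] [49.9 53.1] 33.3 (300, 330, 26, 25)
tote [405.9 196. ] [ 84.2 172.4] 0.8 (241, 257, 68, 74)
tote [575.4 261.6] [ 72.5 184.3] 40.1 (180, 246, 35, 70)
```

>>> {"op": "carry_out", "data": {"motion": [[0,-8,0,-0.3,1],[0,-14,0,-0.5,1],[-1,-16,0,-0.5,1],[-1,-16,0,-0.5,1],[-1,-16,0,-0.5,1],[0,-16,0,-0.4,1],[0,-14,0,0,1],[0,-9,0,0,1],[0,0,0,0,1],[0,0,0,0,0.7],[0,0,0,0,0.7],[0,0,0,0,0.7]]}}

```text
t: 7.3
eef_pos: [438.5, 358.1, 54.4]
tcp_rot: [3.141, 0.0, 0.064]
ft_force: [0.3, 0.3, -0.2]
opening: 0.234
grip_force: 0.0
```

>>> {"op": "carry_out", "data": {"motion": [[0,0,0,0,0.7],[0,0,0,0,0.7],[0,0,-10,0,0.7],[0,0,-30,0,0.7],[0,0,-40,0,0.7],[0,0,-40,0,0.7],[0,0,-30,0,0.5],[0,0,0,0,0.5]]}}

```text
t: 8.1
eef_pos: [439.6, 359.3, 209.4]
tcp_rot: [-3.138, -0.007, 0.064]
ft_force: [-0.7, 0.2, 0.5]
opening: 0.416
grip_force: 0.0
```

```bash
python3 -c "
from h import *
go(560,110,180,0.02)
c=cam('top')
show('orange',blobs(c,*ORG,24,(200,150,340,235)))
c=cam('wrist');cv2.imwrite('pics/w2.png',c['color'][:,:,::-1])
show('tote',blobs(c,*BLUE,60,amin=2000))
c=cam('side');show('tote side',blobs(c,*BLUE,60,amin=500));cv2.imwrite('pics/s2.png',c['color'][:,:,::-1])"
```

```text
at [439.6 359.3 209.4] yaw 0.0642 t 8.1 | turn 2.53  dx 115.4 dy 251.6 dz 29.4
orange [589.   25.8] [58.7 55.6] 1.0 (256, 190, 25, 26)
orange [585.2 109.8] [63.6 57.6] 1.5 (219, 190, 26, 28)
tote [440.7 292.4] [126.1 139.7] 3.7 (273, 122, 169, 142)
tote [414.6 564.3] [ 87.6 171.6] 90.0 (0, 103, 97, 189)
tote [572.8 295.7] [ 43.6 151.2] 3.6 (272, 0, 199, 62)
tote side [497.4 542. ] [146.8  65.4] 33.2 (88, 384, 84, 36)
tote side [432.3 302.1] [143.4 165.9] 3.5 (196, 281, 86, 91)
tote side [628.5 301.8] [168.8 180.5] 85.4 (115, 237, 69, 91)
tote side [  802.1 -1011.7] [119.5 369.2] 5.9 (358, 0, 41, 43)
```

View pics/s2.png

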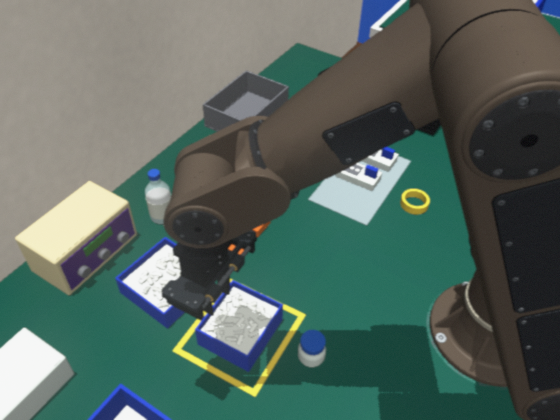

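The tote stands squarely in the outline at (440.7, 292.4), turned 3.7° like the outline. Now I move to look at the dock.

>>> {"op": "carry_out", "data": {"motion": [[0,40,0,2.5,0.4],[20,45,0,0,0.4],[20,45,0,0,0.4],[20,45,0,0,0.4],[15,45,0,0,0.4],[5,45,0,0,0.4],[0,20,0,0,0.4],[0,0,0,0,0.4],[0,0,0,0,0.4]]}}

```text
t: 9.15
eef_pos: [525.7, 75.3, 203.7]
tcp_rot: [-3.142, 0.002, 0.019]
ft_force: [0.5, 0.0, 0.1]
opening: 0.604
grip_force: 0.0
```

```bash
python3 -c "
from h import *
go(565,110,35,0.02)
c=cam('wrist');cv2.imwrite('pics/w3.png',c['color'][:,:,::-1])
show('or24',blobs(c,*ORG,24,amin=500))
show('or53',blobs(c,*ORG,53,amin=500))
"
```

```text
at [525.7  75.3 203.7] yaw 0.0194 t 9.15 | turn -0.03  dx 40.0 dy -33.9 dz 168.7
or24 [588.8  26.7] [57.8 60.3] 0.2 (299, 84, 68, 67)
or24 [584.4 110.2] [64.3 58.9] 0.9 (206, 84, 67, 73)
or53 [589.6  31. ] [52.9 55.2] 0.2 (299, 84, 68, 67)
or53 [585.6 107.4] [58.8 53.9] 0.9 (206, 84, 67, 73)
```

View pics/w3.png

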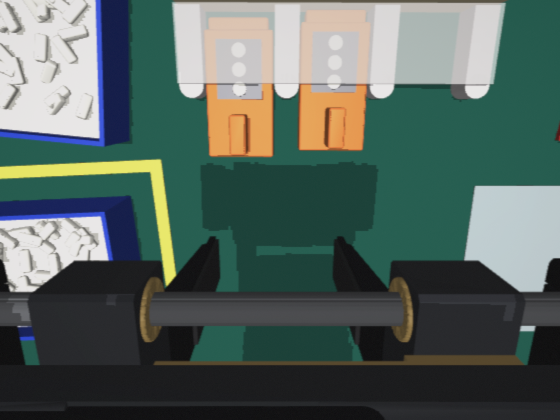

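The wrist view shows the reject ribs at (238,133) and (336,128), with the rear edges at rows 156 and 150. The left rib is at about (574,110) and the middle one at about (582,26.5). I'll take the left one first.

>>> {"op": "carry_out", "data": {"motion": [[15,-10,30,0,0.4],[17,-12,35,0,0.4],[16,-12,35,0,0.4],[0,0,35,0,0.4],[0,0,18,0,0.4],[0,0,10,0,0.4],[0,0,5,0,0.4],[0,0,0,0,1],[0,0,0,0,1],[0,0,0,0,1],[0,0,0,0,1],[0,0,0,0,1]]}}

```text
t: 10.4
eef_pos: [573.5, 110.1, 37.1]
tcp_rot: [3.142, -0.001, 0.02]
ft_force: [0.1, -1.0, -0.0]
opening: 0.235
grip_force: 0.0
```

>>> {"op": "carry_out", "data": {"motion": [[0,0,0,0,1],[0,0,0,0,1],[0,0,0,0,1]]}}

```text
t: 10.7
eef_pos: [573.4, 110.1, 36.9]
tcp_rot: [3.141, -0.0, 0.021]
ft_force: [-1.3, -1.4, 4.6]
opening: 0.144
grip_force: 30.0
```

>>> {"op": "carry_out", "data": {"motion": [[-6,0,0,0,1],[-14,0,0,0,1],[-20,0,0,0,1],[-20,0,0,0,1],[-18,0,0,0,1],[-10,0,0,0,1],[0,0,-15,0,1],[0,0,-30,0,1],[0,0,-35,0,1],[0,20,-20,0,1],[0,35,0,0,1],[0,45,0,0,1]]}}

```text
t: 11.9
eef_pos: [487.1, 8.3, 137.1]
tcp_rot: [3.142, -0.001, 0.023]
ft_force: [0.5, 0.2, -1.1]
opening: 0.144
grip_force: 30.0
```

```bash
python3 -c "
from h import *
go(609.6,-245,137,-0.04);go(609.6,-245,137,0.021)
c=cam('side');cv2.imwrite('pics/s3.png',c['color'][:,:,::-1])"
```

```text
at [487.1   8.3 137.1] yaw 0.0229 t 11.9 | turn 3.60  dx 132.5 dy 248.2 dz 0.1
at [487.1   8.3 137.1] yaw 0.0229 t 11.9 | turn 0.11  dx 117.1 dy 255.8 dz 0.1
```

View pics/s3.png

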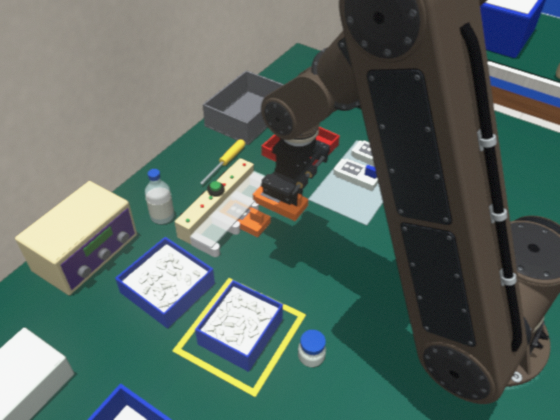

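The carrier hangs level at about (280,203). I'll take it to the tray.

>>> {"op": "carry_out", "data": {"motion": [[0,25,0,1.8,1],[0,40,0,1.8,1],[10,42,0,0,1],[25,42,0,0,1],[35,42,0,0,1],[35,35,0,0,1],[20,20,0,0,1],[7,2,0,0,1],[0,0,20,0,1],[0,0,25,0,1],[0,0,20,0,1],[0,0,0,0,1]]}}

```text
t: 13.15
eef_pos: [606.9, -239.7, 68.7]
tcp_rot: [-3.139, 0.006, -0.042]
ft_force: [-0.0, 1.0, -1.9]
opening: 0.146
grip_force: 30.0
```

```bash
python3 -c "
from h import *
go(609.6,-245,43,-0.04)
c=cam('wrist');cv2.imwrite('pics/w4.png',c['color'][:,:,::-1])
show('red',blobs(c,*RED,35,amin=500,close=5))"
```

```text
at [ 606.9 -239.7   68.7] yaw -0.0419 t 13.15 | turn -0.11  dx 2.9 dy 5.2 dz 25.7
red [ 647.  -287.2] [167.1 150.2] 87.5 (201, 10, 344, 281)
```

View pics/w4.png

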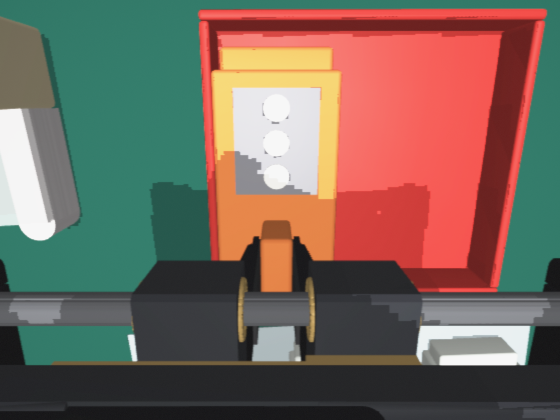

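The carrier is over the left part of the tray. I'll shift it 7 mm in y and lower it.

>>> {"op": "carry_out", "data": {"motion": [[2,7,6,0,1],[0,0,8,0,1],[0,0,7,0,1],[0,0,4,0,1],[0,0,0,0,1],[0,0,0,0,0.6],[0,0,0,0,0.6],[0,0,0,0,0.6],[0,0,-10,0,0.6],[0,0,-30,0,0.6],[0,0,-40,0,0.6],[0,0,-40,0,0.6]]}}

```text
t: 14.4
eef_pos: [610.3, -248.2, 168.7]
tcp_rot: [3.142, 0.0, -0.042]
ft_force: [0.8, 0.5, -0.2]
opening: 0.397
grip_force: 0.0
```

```bash
python3 -c "
from h import *
go(581.9,26.5,100,0.021)
c=cam('wrist')
show('red',blobs(c,*RED,35,amin=500,close=5))
show('org',blobs(c,*ORG,29,amin=500,close=5));show('org',blobs(c,(5,150,120),(28,255,255),29,amin=500,close=5))
c=cam('top')
show('orange',blobs(c,*ORG,24,(200,150,340,235)))
show('rib',blobs(c,*BLUE,53,(370,230,470,300),20))"
```

```text
at [ 610.3 -248.2  168.7] yaw -0.0423 t 14.4 | turn -3.63  dx -22.6 dy -275.3 dz 68.7
red [ 645.9 -286.9] [166.6 152.2] 87.6 (217, 50, 220, 191)
org [ 646.8 -249.3] [ 60.1 122.1] 87.6 (239, 73, 75, 150)
org [ 646.8 -249.3] [ 60.1 122.1] 87.6 (239, 73, 75, 150)
orange [589.   25.8] [58.7 55.6] 1.0 (256, 190, 25, 26)
```

>>> {"op": "carry_out", "data": {"motion": [[0,-30,0,-3.6,0.6],[-2,-45,0,0,0.6],[-4,-45,0,0,0.6],[-5,-45,0,0,0.6],[-5,-45,0,0,0.5],[-5,-40,0,0,0.5],[-2,-25,20,0,0.5],[0,0,40,0,0.5],[0,0,40,0,0.5],[0,0,20,0,0.5],[0,0,0,0,0.5]]}}

```text
t: 15.6
eef_pos: [582.4, 26.3, 44.3]
tcp_rot: [-3.141, 0.004, 0.021]
ft_force: [-0.5, -0.2, 0.3]
opening: 0.501
grip_force: 0.0
```

```bash
python3 -c "
from h import *
go(581.7,26.5,36,0.021)"
```

```text
at [582.4  26.3  44.3] yaw 0.0206 t 15.6 | turn -0.02  dx -0.7 dy -0.2 dz 8.3
```

>>> {"op": "carry_out", "data": {"motion": [[0,0,8,0,0.5],[0,0,4,0,0.6],[0,0,0,0,1],[0,0,0,0,1],[0,0,0,0,1],[0,0,0,0,1],[0,0,0,0,1],[0,0,0,0,1],[0,0,0,0,1]]}}

```text
t: 16.5
eef_pos: [584.0, 26.1, 35.1]
tcp_rot: [3.141, -0.001, 0.021]
ft_force: [-0.6, -0.4, 5.5]
opening: 0.142
grip_force: 30.0
```

>>> {"op": "carry_out", "data": {"motion": [[-6,0,0,0,1],[-14,0,0,0,1],[-20,0,0,0,1],[-22,0,0,0,1],[-20,0,0,0,1],[-10,0,0,0,1],[0,0,-15,0,1],[0,0,-30,0,1],[0,0,-35,0,1],[0,20,-20,0,1],[0,35,0,0,1],[0,45,0,0,1]]}}

```text
t: 17.7
eef_pos: [493.5, -75.9, 135.1]
tcp_rot: [3.141, -0.0, 0.023]
ft_force: [1.3, 0.4, -0.4]
opening: 0.142
grip_force: 30.0
```

```bash
python3 -c "
from h import *
go(608,-323,135,-0.042)"
```

```text
at [493.5 -75.9 135.1] yaw 0.0229 t 17.7 | turn 3.72  dx 124.7 dy 242.1 dz 0.1
```

>>> {"op": "carry_out", "data": {"motion": [[0,25,0,1.9,1],[0,40,0,1.8,1],[10,42,0,0,1],[25,42,0,0,1],[30,42,0,0,1],[32,33,0,0,1],[20,16,0,0,1],[8,2,0,0,1],[0,0,20,0,1],[0,0,25,0,1],[0,0,20,0,1],[0,0,0,0,1]]}}

```text
t: 18.9
eef_pos: [608.2, -319.8, 66.6]
tcp_rot: [-3.138, 0.005, -0.044]
ft_force: [-0.0, 0.2, -1.4]
opening: 0.145
grip_force: 30.0
```

```bash
python3 -c "
from h import *
go(608,-323,42,-0.042)"
```

```text
at [ 608.2 -319.8   66.6] yaw -0.0435 t 18.9 | turn -0.09  dx -0.1 dy 3.2 dz 24.6
```

>>> {"op": "carry_out", "data": {"motion": [[0,4,6,0,1],[0,0,8,0,1],[0,0,7,0,1],[0,0,4,0,1],[0,0,0,0,1],[0,0,0,0,0.6],[0,0,0,0,0.6],[0,0,0,0,0.6],[0,0,-10,0,0.6],[0,0,-30,0,0.6],[0,0,-40,0,0.6],[0,0,-40,0,0.6]]}}

```text
t: 20.1
eef_pos: [609.7, -325.6, 166.7]
tcp_rot: [3.142, -0.0, -0.044]
ft_force: [0.4, 1.0, -0.6]
opening: 0.397
grip_force: 0.0
```

>>> {"op": "carry_out", "data": {"motion": [[-20,0,0,-2,0.5],[-40,0,0,-2,0.5],[-40,0,0,0,0.5],[-40,0,0,0,0.5],[-40,0,0,0,0.5],[-20,0,0,0,0.5],[0,0,0,0,0.5],[0,0,0,0,0.5]]}}

```text
t: 20.9
eef_pos: [410.5, -328.6, 165.6]
tcp_rot: [3.14, -0.001, 0.025]
ft_force: [-0.2, -0.2, -0.7]
opening: 0.501
grip_force: 0.0
```

```bash
python3 -c "
from h import *
go(608,-323,42,-0.042)
c=cam('top');cv2.imwrite('pics/t5.png',c['color'][:,:,::-1])
show('orgTray',blobs(c,*ORG,29,(350,130,460,230),close=5))
show('tote',blobs(c,*BLUE,60,(95,215,210,320)))
c=cam('wrist');cv2.imwrite('pics/w5.png',c['color'][:,:,::-1])
show('ribs',blobs(c,*BLUE,53,amin=100))
show('white',blobs(c,*WHT,24,amin=500,close=5))
"
```

```text
at [ 410.5 -328.6  165.6] yaw 0.025 t 20.9 | turn 3.84  dx 197.1 dy -13.8 dz 123.6
orgTray [ 648.2 -287.3] [143.5 125.8] 87.3 (372, 152, 62, 56)
tote [442.2 286.5] [128.1 150.3] 3.6 (112, 234, 71, 61)
ribs [ 417.9 -370. ] [36.6 15.7] 0.5 (320, 172, 22, 47)
ribs [ 421.6 -278.7] [35.5 16.3] 2.0 (201, 165, 23, 46)
white [ 444.7 -277.9] [158.  269.9] 1.2 (39, 50, 348, 193)
```

View pics/w5.png

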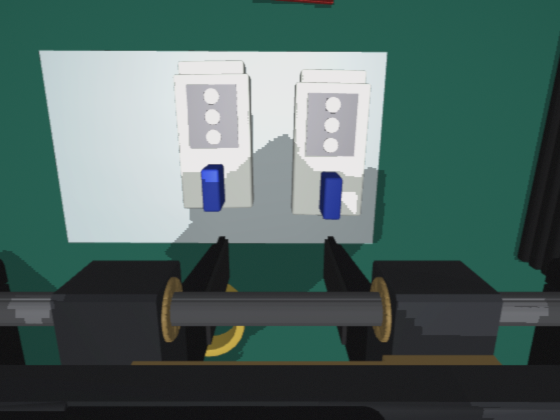

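View pics/t5.png

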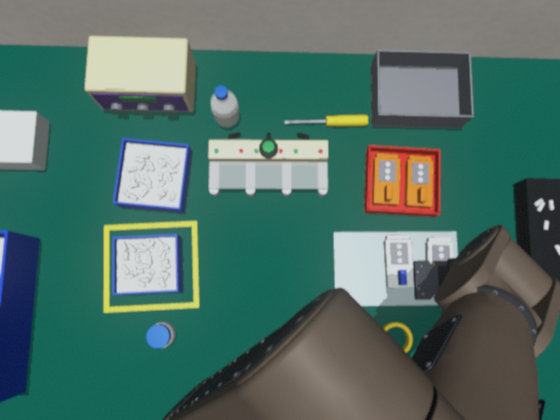

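The wrist view shows two white carriers, with ribs at (213,188) and (331,195). The top view shows both rejects in the tray, the tote in its outline, the dock empty and no third carrier. I'll get the carrier yaws next.

```bash
python3 -c "
from h import *
c=cam('wrist')
w=p2w(c,[(177,77),(184,207),(250,77),(252,207),(297,82),(293,213),(367,86),(361,213)],24);print(w.round(1))
for i in range(0,8,2): d=w[i]-w[i+1];print(np.degrees(np.arctan2(d[1],d[0])).round(2))
go(421.5,-277.5,36,0.03)"
```

```text
[[ 503.8 -247.5]
 [ 397.7 -248.8]
 [ 505.3 -304.9]
 [ 399.2 -307.4]
 [ 502.5 -342.1]
 [ 394.7 -343. ]
 [ 500.9 -397.6]
 [ 396.3 -401.9]]
0.69
1.35
0.5
2.36
at [ 410.9 -328.1  164.8] yaw 0.0264 t 21.05 | turn -0.20  dx 12.1 dy -50.3 dz 128.8
```

>>> {"op": "carry_out", "data": {"motion": [[5,-25,0,0,0.5],[5,-25,20,0,0.5],[0,0,35,0,0.5],[0,0,35,0,0.5],[0,0,20,0,0.5],[0,0,12,0,0.5],[0,0,6,0,0.5],[0,0,0,0,1],[0,0,0,0,1],[0,0,0,0,1],[0,0,0,0,1],[0,0,0,0,1]]}}

```text
t: 22.25
eef_pos: [418.8, -278.0, 37.2]
tcp_rot: [3.141, -0.001, 0.026]
ft_force: [0.1, -0.2, 5.9]
opening: 0.147
grip_force: 30.0
```

>>> {"op": "carry_out", "data": {"motion": [[0,0,0,0,1],[0,0,0,0,1],[0,0,0,0,1],[0,0,-5,0,1],[0,0,-15,0,1],[0,0,-20,0,1],[0,0,-20,0,1],[0,0,0,0,1]]}}

```text
t: 23.05
eef_pos: [419.3, -278.4, 98.7]
tcp_rot: [3.139, -0.003, 0.026]
ft_force: [0.1, 1.0, -1.9]
opening: 0.148
grip_force: 30.0
```

```bash
python3 -c "
from h import *
go(495,24.3,96,0.0213)"
```

```text
at [ 419.3 -278.4   98.7] yaw 0.0257 t 23.05 | turn 0.25  dx 82.1 dy -301.0 dz 2.7
```

>>> {"op": "carry_out", "data": {"motion": [[3,-25,0,0.2,1],[7,-40,0,0,1],[10,-42,0,0,1],[10,-42,0,0,1],[10,-42,0,0,1],[10,-42,0,0,1],[10,-38,0,0,1],[8,-22,0,0,1],[4,-8,15,0,1],[0,0,25,0,1],[0,0,10,0,1],[0,0,0,0,1]]}}

```text
t: 24.25
eef_pos: [482.9, 24.7, 45.1]
tcp_rot: [-3.141, 0.003, 0.022]
ft_force: [-0.0, -0.2, -2.6]
opening: 0.144
grip_force: 30.0
```

```bash
python3 -c "
from h import *
go(488,24.2,38,0.0213)
c=cam('wrist');cv2.imwrite('pics/w6.png',c['color'][:,:,::-1])"
```

```text
at [482.9  24.7  45.1] yaw 0.0221 t 24.25 | turn 0.05  dx 5.1 dy 0.6 dz 7.1
```

View pics/w6.png

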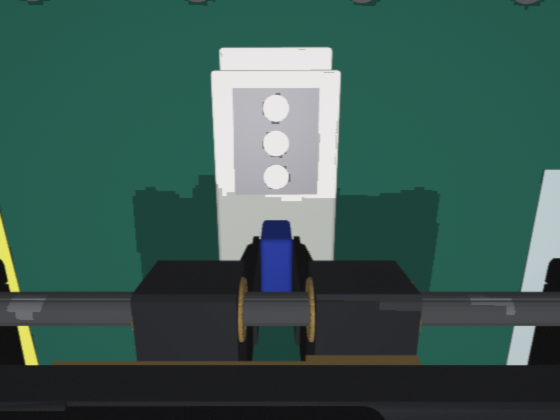

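The carrier sits straight in the gripper. The divider noses at columns 197 and 363 put the bay centre at about 280, against 276 for the carrier. I'll shift about 1 mm and insert.

>>> {"op": "carry_out", "data": {"motion": [[3,1,4,0,1],[0,0,3,0,1],[8,0,0,0,1],[10,0,0,0,1],[10,0,0,0,1],[10,0,0,0,1],[10,0,0,0,1],[10,0,0,0,1],[10,0,0,0,1],[0,0,0,0,1]]}}

```text
t: 25.3
eef_pos: [556.2, 25.3, 39.6]
tcp_rot: [3.141, -0.001, 0.022]
ft_force: [1.4, -0.8, -1.4]
opening: 0.149
grip_force: 30.0
```

>>> {"op": "carry_out", "data": {"motion": [[5,0,2,0,1],[6,0,0,0,1],[5,0,0,0,1],[2,0,0,0,1],[1,0,0,0,1],[0,0,0,0,1]]}}

```text
t: 25.9
eef_pos: [573.8, 25.7, 37.6]
tcp_rot: [3.141, 0.0, 0.022]
ft_force: [1.1, 0.2, -1.2]
opening: 0.149
grip_force: 30.0
```

>>> {"op": "carry_out", "data": {"motion": [[2,0,0,0,1],[2,0,0,0,1],[1,0,0,0,1],[1,0,0,0,1],[0,0,0,0,1]]}}

```text
t: 26.4
eef_pos: [579.9, 25.8, 37.6]
tcp_rot: [3.141, -0.0, 0.022]
ft_force: [0.6, -0.2, -0.8]
opening: 0.144
grip_force: 30.0
```

>>> {"op": "carry_out", "data": {"motion": [[1,0,0,0,1],[1,0,0,0,1],[0,0,0,0,1]]}}

```text
t: 26.7
eef_pos: [582.0, 25.9, 37.6]
tcp_rot: [3.141, -0.0, 0.022]
ft_force: [0.7, 0.0, -1.7]
opening: 0.148
grip_force: 30.0
```

>>> {"op": "carry_out", "data": {"motion": [[1,0,0.5,0,1],[1,0,0,0,1],[0,0,0,0,1]]}}

```text
t: 27.0
eef_pos: [582.8, 26.0, 37.2]
tcp_rot: [-3.141, 0.002, 0.022]
ft_force: [-6.7, -0.4, 4.3]
opening: 0.142
grip_force: 30.0
```

>>> {"op": "carry_out", "data": {"motion": [[0.5,0,0,0,1],[0,0,0,0,1],[0,0,0,0,0.5],[0,0,0,0,0.5],[0,0,0,0,0.5],[0,0,0,0,0.5],[0,0,-10,0,0.5],[0,0,-30,0,0.5],[0,0,-40,0,0.5],[0,0,-40,0,0.5],[-20,0,-10,0,0.5],[-30,0,0,0,0.5]]}}

```text
t: 28.2
eef_pos: [535.3, 24.8, 169.7]
tcp_rot: [3.141, -0.005, 0.022]
ft_force: [0.2, -0.1, -0.1]
opening: 0.503
grip_force: 0.0
```

```bash
python3 -c "
from h import *
go(418,-370,165,0.025)
c=cam('wrist')
show('rib',blobs(c,*BLUE,53,amin=100))
show('white',blobs(c,(0,0,130),(180,70,255),24,(200,0,400,260),amin=500,close=3))
cv2.imwrite('pics/w7.png',c['color'][:,:,::-1])
c=cam('top');show('ribs',blobs(c,*BLUE,53,(370,230,470,300),20));show('tote',blobs(c,*BLUE,60,(95,215,210,320)))"
```

```text
at [535.3  24.8 169.7] yaw 0.0223 t 28.2 | turn -0.15  dx -127.1 dy 391.7 dz 4.7
rib [400.  231.1] [31.5 40. ] 89.5 (24, 326, 36, 40)
rib [486.8 220.1] [67.4 55.5] 3.7 (0, 214, 76, 78)
rib [583.5  26.7] [32.9 12.9] 0.9 (267, 118, 18, 45)
rib [619.2 207.9] [ 44.8 118.3] 82.6 (0, 0, 60, 163)
white [623.    8.1] [122.6 161. ] 1.3 (200, 4, 200, 161)
ribs [ 417.1 -368.5] [15.7 29.1] 87.9 (441, 273, 8, 14)
tote [442.2 286.5] [128.3 150.2] 3.7 (112, 234, 71, 61)
```

View pics/w7.png

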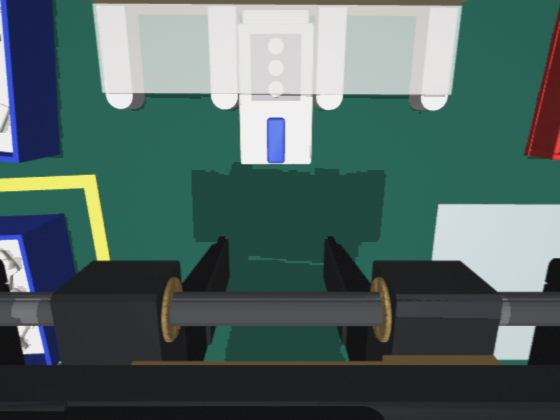

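Carrier A is straight in the middle bay with its nose at the back stop: rib at 583.5, and contact was felt. Now the second carrier.

>>> {"op": "carry_out", "data": {"motion": [[-8,25,0,0,0.5],[-15,40,0,0,0.5],[-15,45,0,0,0.5],[-15,45,0,0,0.5],[-15,45,0,0,0.5],[-15,45,0,0,0.5],[-15,45,0,0,0.5],[-15,45,0,0,0.5],[-13,35,0,0,0.5],[-3,20,0,0,0.5],[0,0,20,0,0.5],[0,0,0,0,0.5]]}}

```text
t: 29.5
eef_pos: [413.7, -367.7, 145.6]
tcp_rot: [-3.139, 0.002, 0.021]
ft_force: [0.1, 0.7, 1.2]
opening: 0.498
grip_force: 0.0
```

```bash
python3 -c "
from h import *
go(419,-370.5,36,0.025)
c=cam('wrist')
show('rib',blobs(c,*BLUE,53,amin=100))"
```

```text
at [ 413.7 -367.7  145.6] yaw 0.0215 t 29.5 | turn -0.20  dx 5.2 dy 3.0 dz 109.6
rib [ 417.9 -371.7] [36.8 12.8] 0.4 (274, 179, 19, 50)
```

>>> {"op": "carry_out", "data": {"motion": [[5,4,25,0,0.5],[0,0,35,0,0.5],[0,0,25,0,0.5],[0,0,12,0,0.5],[0,0,9,0,0.5],[0,0,3,0,0.5],[0,0,0,0,1],[0,0,0,0,1],[0,0,0,0,1],[0,0,0,0,1],[0,0,0,0,1],[0,0,0,0,1]]}}

```text
t: 30.75
eef_pos: [419.2, -372.0, 38.5]
tcp_rot: [3.141, -0.0, 0.022]
ft_force: [-1.0, 0.1, 3.9]
opening: 0.145
grip_force: 30.0
```

>>> {"op": "carry_out", "data": {"motion": [[0,0,0,0,1],[0,0,0,0,1],[0,0,-5,0,1],[0,0,-15,0,1],[0,0,-20,0,1],[0,0,-20,0,1],[0,0,0,0,1]]}}

```text
t: 31.45
eef_pos: [419.7, -372.4, 100.2]
tcp_rot: [3.139, -0.002, 0.022]
ft_force: [0.1, -0.8, -2.2]
opening: 0.145
grip_force: 30.0
```

```bash
python3 -c "
from h import *
go(488,-60,96,0.0213)"
```

```text
at [ 419.7 -372.4  100.2] yaw 0.0223 t 31.45 | turn 0.06  dx 74.9 dy -310.9 dz 4.2
```

>>> {"op": "carry_out", "data": {"motion": [[3,-25,0,0,1],[7,-40,0,0,1],[10,-42,0,0,1],[10,-42,0,0,1],[10,-42,0,0,1],[10,-42,0,0,1],[10,-41,0,0,1],[6,-24,0,0,1],[2,-12,15,0,1],[0,0,25,0,1],[0,0,10,0,1],[0,0,0,0,1]]}}

```text
t: 32.65
eef_pos: [479.3, -60.3, 46.6]
tcp_rot: [-3.141, 0.003, 0.022]
ft_force: [-0.6, -0.9, -1.5]
opening: 0.136
grip_force: 30.0
```

```bash
python3 -c "
from h import *
go(488,-60,39,0.0213)"
```

```text
at [479.3 -60.3  46.6] yaw 0.0221 t 32.65 | turn 0.04  dx 8.7 dy -0.1 dz 7.6
```

>>> {"op": "carry_out", "data": {"motion": [[5,0,5,0,1],[3,0,5,0,1],[8,0,0,0,1],[10,0,0,0,1],[10,0,0,0,1],[10,0,0,0,1],[10,0,0,0,1],[10,0,0,0,1],[10,0,0,0,1],[0,0,0,0,1]]}}

```text
t: 33.65
eef_pos: [557.6, -58.8, 38.1]
tcp_rot: [3.141, -0.001, 0.022]
ft_force: [0.8, 0.1, -0.2]
opening: 0.145
grip_force: 30.0
```

>>> {"op": "carry_out", "data": {"motion": [[5,0,0,0,1],[6,0,0,0,1],[5,0,0,0,1],[3,0,0,0,1],[1,0,0,0,1],[0,0,0,0,1]]}}

```text
t: 34.25
eef_pos: [576.4, -58.3, 38.1]
tcp_rot: [3.141, -0.001, 0.022]
ft_force: [-0.3, -0.4, 1.3]
opening: 0.148
grip_force: 30.0
```

>>> {"op": "carry_out", "data": {"motion": [[2,0,0,0,1],[2,0,0,0,1],[2,0,0,0,1],[1,0,0,0,1],[0,0,0,0,1]]}}

```text
t: 34.75
eef_pos: [583.4, -58.1, 38.1]
tcp_rot: [3.141, -0.0, 0.022]
ft_force: [-0.5, 0.3, 1.2]
opening: 0.15
grip_force: 30.0
```

>>> {"op": "carry_out", "data": {"motion": [[1,0,0,0,1],[1,0,0,0,1],[0,0,0,0,1]]}}

```text
t: 35.05
eef_pos: [585.3, -58.1, 38.1]
tcp_rot: [3.141, -0.0, 0.022]
ft_force: [-1.7, -0.5, 2.1]
opening: 0.144
grip_force: 30.0
```

>>> {"op": "carry_out", "data": {"motion": [[1,0,0,0,1],[0.5,0,0,0,1],[0,0,0,0,1]]}}

```text
t: 35.35
eef_pos: [586.8, -58.0, 38.1]
tcp_rot: [3.141, -0.0, 0.022]
ft_force: [-2.1, -0.2, 2.3]
opening: 0.146
grip_force: 30.0
```

>>> {"op": "carry_out", "data": {"motion": [[1,0,0,0,1],[0.5,0,0,0,1],[0,0,0,0,1]]}}

```text
t: 35.65
eef_pos: [588.3, -58.0, 38.1]
tcp_rot: [3.141, -0.0, 0.022]
ft_force: [-2.4, -0.7, 2.1]
opening: 0.145
grip_force: 30.0
```

>>> {"op": "carry_out", "data": {"motion": [[1,0,0,0,1],[0.5,0,0,0,1],[0,0,0,0,1]]}}

```text
t: 35.95
eef_pos: [589.2, -57.9, 38.1]
tcp_rot: [-3.141, 0.001, 0.022]
ft_force: [-5.5, -0.2, 5.5]
opening: 0.148
grip_force: 30.0
```

```bash
python3 -c "
from h import *
c=cam('wrist');cv2.imwrite('pics/w8.png',c['color'][:,:,::-1])"
```

```text
(no output)
```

View pics/w8.png

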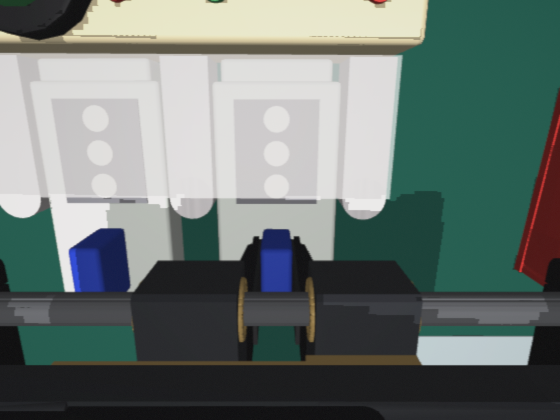

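Both noses stand level at rows 59 and 61, right behind the stop, and contact was felt at -5.5 N. I'll nudge, release and retreat upwards.

>>> {"op": "carry_out", "data": {"motion": [[0.5,0,0,0,1],[0.5,0,0,0,1],[0,0,0,0,0.5],[0,0,0,0,0.5],[0,0,0,0,0.5],[0,0,0,0,0.5],[0,0,-10,0,0.5],[0,0,-30,0,0.5],[0,0,-40,0,0.5],[0,0,-40,0,0.5],[-20,-20,-10,0,0.5],[-30,-20,0,0,0.5]]}}

```text
t: 37.2
eef_pos: [540.8, -19.0, 170.7]
tcp_rot: [3.141, -0.005, 0.021]
ft_force: [-0.0, -0.1, 0.6]
opening: 0.501
grip_force: 0.0
```

```bash
python3 -c "
from h import *
c=cam('wrist')
show('rib',blobs(c,*BLUE,53,(150,60,460,240),amin=100))
cv2.imwrite('pics/w9.png',cv2.resize(c['color'][0:210,80:480,::-1],(800,420)))
go(709.9,27.7,165,0.0213)
c=cam('top');show('tote',blobs(c,*BLUE,60,(95,215,210,320)))"
```

```text
rib [585.2 -56. ] [33.3 15. ] 1.0 (316, 124, 21, 45)
rib [583.5  25.1] [33.3 15.5] 1.4 (209, 124, 22, 45)
at [535.  -16.2 169.5] yaw 0.0229 t 37.25 | turn 0.09  dx 175.8 dy -40.2 dz 4.5
tote [442.3 286.5] [128.4 150. ] 3.8 (112, 234, 71, 61)
```

View pics/w9.png

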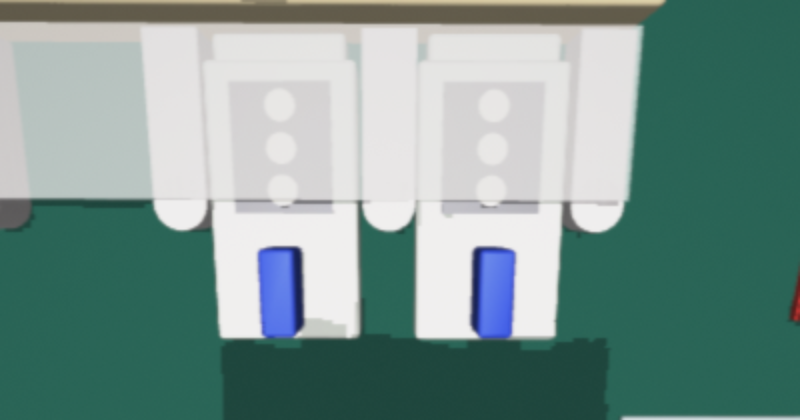

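Both carriers are equally deep, straight and home. Now the button: I close the fingers and look from nearby.

>>> {"op": "carry_out", "data": {"motion": [[20,-10,0,0,1],[30,-15,0,0,1],[30,-15,0,0,1],[20,-3,0,0,1],[10,0,0,0,1],[0,0,0,0,1],[0,0,0,0,1]]}}

```text
t: 38.0
eef_pos: [648.1, 25.9, 168.1]
tcp_rot: [3.141, 0.001, 0.022]
ft_force: [-1.1, -0.3, -0.1]
opening: 0.017
grip_force: 0.0
```

```bash
python3 -c "
from h import *
c=cam('wrist')
for z in (65,70,75): show('btn%d'%z,blobs(c,(60,100,60),(80,255,255),z,(150,60,400,300),amin=150))
c2=cam('top')
for z in (65,70,75): show('top btn%d'%z,blobs(c2,(60,100,50),(85,255,255),z,(255,135,282,162),30))
c3=cam('side');show('side',blobs(c3,(60,100,50),(85,255,255),70,(200,175,230,200),20))
go(709.9,27.7,95,0.0213)
cv2.imwrite('pics/w10.png',c['color'][:,:,::-1])"
```

```text
btn65 [703.2  28.3] [28.  28.6] 1.2 (255, 111, 41, 41)
btn70 [703.6  28.3] [27.5 28. ] 1.2 (255, 111, 41, 41)
btn75 [703.9  28.3] [27.  27.5] 1.2 (255, 111, 41, 41)
side [726.1  22.5] [51.3 60.9] 41.6 (200, 175, 21, 19)
at [648.2  26.  168.4] yaw 0.0218 t 38.15 | turn 0.03  dx 61.8 dy -0.4 dz 73.4
```

View pics/w10.png

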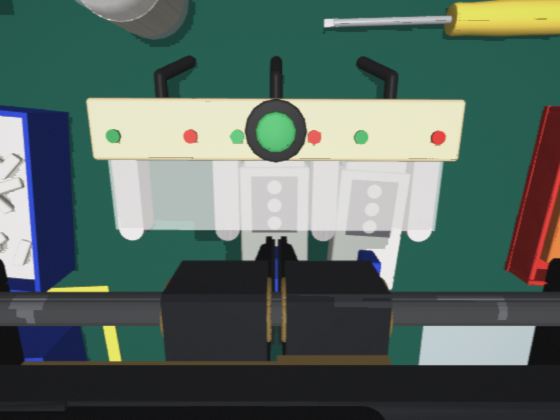

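The button is at pixel (276,131), i.e. (703.5, 28). I'll move over it, lower to just above, then press.

>>> {"op": "carry_out", "data": {"motion": [[25,0,0,0,1],[25,-1,0,0,1],[5,0,20,0,1],[0,0,30,0,1],[0,0,20,0,1],[0,0,10,0,1],[0,0,0,0,1],[0,0,0,0,1]]}}

```text
t: 38.95
eef_pos: [704.0, 28.5, 89.4]
tcp_rot: [3.141, -0.001, 0.022]
ft_force: [-0.7, -0.5, 2.7]
opening: 0.006
grip_force: 0.9
```

>>> {"op": "carry_out", "data": {"motion": [[0,0,3,0,1],[0,0,3,0,1],[0,0,2,0,1],[0,0,0,0,1]]}}

```text
t: 39.35
eef_pos: [704.5, 28.5, 83.9]
tcp_rot: [3.141, -0.004, 0.022]
ft_force: [-9.3, -0.3, 25.8]
opening: 0.003
grip_force: 13.2
```

It is bottomed out: 25.8 N against a spring of about 5 N. I retract.

>>> {"op": "carry_out", "data": {"motion": [[0,0,-5,0,1],[0,0,-15,0,1],[0,0,-30,0,1],[0,0,-40,0,1],[-20,0,-20,0,1],[-40,0,0,0,1],[-40,0,0,0,1],[-40,0,0,0,1],[-40,0,0,0,1],[0,0,0,0,0.5],[0,0,0,0,0.5]]}}

```text
t: 40.45
eef_pos: [524.1, 24.6, 191.3]
tcp_rot: [3.141, -0.002, 0.022]
ft_force: [0.2, 0.5, 0.3]
opening: 0.118
grip_force: 0.0
```

```bash
python3 -c "
from h import *
print(env.state()['eef_pos'])
c=cam('wrist');show('rib',blobs(c,*BLUE,53,(150,10,500,240),amin=100))
c=cam('top');cv2.imwrite('pics/t11.png',c['color'][:,:,::-1])
show('tote',blobs(c,*BLUE,60,(95,215,210,320)));show('org',blobs(c,*ORG,29,(350,130,460,230),close=5))"
```

```text
[524.08205254  24.60424512 191.26799206]
rib [581.4 -51.1] [18.1 32.7] 87.4 (359, 108, 27, 42)
rib [583.2  26.8] [32.2 12.2] 1.3 (268, 103, 16, 42)
tote [442.2 286.5] [128.2 150.2] 3.7 (112, 234, 71, 61)
org [ 648.3 -287.3] [143.7 125.8] 87.2 (372, 152, 62, 56)
```

I have now viewed 15 pictures, one over the limit of 14, so I check the rest numerically. The bay1 rib reads 581.4, against 585.2 before. I'll check both carriers' rear edges by intensity profile.

```bash
python3 -c "
from h import *
c=cam('wrist');t=cam('top')
for nm,k in(('wrist',c),('top',t)):
  g=cv2.cvtColor(k['color'],cv2.COLOR_RGB2GRAY).astype(np.float32)
  for b,y0 in((2,26.2),(1,-57.8)):
    for off in(-20,-12,14,20):
      xs=np.arange(540,580,.5);P=np.c_[xs,y0+off+(xs-584)*.0213,np.full(xs.size,24.)]
      uv=w2p(k,P).astype(np.float32);v=cv2.remap(g,uv[:,:1],uv[:,1:],cv2.INTER_LINEAR).ravel()
      v=np.convolve(v,np.ones(3)/3,'same');i=np.argmax(np.diff(v)[2:-2])+2;print(nm,b,off,xs[i],int(v[3]),int(v[-4]))
"
```

```text
wrist 2 -20 562.0 53 232
wrist 2 -12 561.5 54 232
wrist 2 14 561.0 54 232
wrist 2 20 561.0 53 232
wrist 1 -20 558.5 76 232
wrist 1 -12 558.5 77 217
wrist 1 14 559.5 54 232
wrist 1 20 560.0 53 232
top 2 -20 541.0 83 92
top 2 -12 541.0 75 92
top 2 14 546.5 61 91
top 2 20 546.0 62 90
top 1 -20 541.0 110 86
top 1 -12 548.0 91 89
top 1 14 571.0 94 80
top 1 20 543.0 84 50
```

Carrier B in bay1 has been knocked about 4 mm out and skewed by about 0.06 rad. I'll regrip it, seat it again, and press the button once more to be safe.

```bash
python3 -c "
from h import *
go(581,-57.5,37.5,0.0213)"
```

```text
at [524.8  24.6 190.1] yaw 0.0223 t 40.65 | turn 0.06  dx 54.5 dy 83.3 dz 152.6
```

>>> {"op": "carry_out", "data": {"motion": [[15,25,0,0,0.5],[20,35,20,0,0.5],[19,23,35,0,0.5],[0,0,35,0,0.5],[0,0,30,0,0.5],[0,0,18,0,0.5],[0,0,10,0,0.5],[0,0,5,0,0.5],[0,0,0,0,1],[0,0,0,0,1],[0,0,0,0,1],[0,0,0,0,1]]}}

```text
t: 41.85
eef_pos: [580.0, -57.2, 37.9]
tcp_rot: [3.141, -0.001, 0.022]
ft_force: [-0.4, 0.5, -0.2]
opening: 0.225
grip_force: 0.0
```

>>> {"op": "carry_out", "data": {"motion": [[0,0,0,0,1],[0,0,0,0,1],[0,0,0,0,1],[0,0,0,0,1],[1,0,0,0,1],[1,0,0,0,1],[1,0,0,0,1],[0,0,0,0,1]]}}

```text
t: 42.65
eef_pos: [581.7, -57.2, 37.7]
tcp_rot: [-3.142, 0.002, 0.022]
ft_force: [-6.3, -1.6, 10.2]
opening: 0.145
grip_force: 30.0
```

>>> {"op": "carry_out", "data": {"motion": [[1,0,-0.5,0,1],[1,0,0,0,1],[0,0,0,0,1]]}}

```text
t: 42.95
eef_pos: [583.1, -57.1, 37.7]
tcp_rot: [-3.141, 0.004, 0.022]
ft_force: [-10.4, -3.1, 7.9]
opening: 0.143
grip_force: 30.0
```

>>> {"op": "carry_out", "data": {"motion": [[1,0,0,0,1],[1,0,0,0,1],[0,0,0,0,1]]}}

```text
t: 43.25
eef_pos: [583.5, -57.1, 37.6]
tcp_rot: [-3.141, 0.007, 0.022]
ft_force: [-18.0, -3.8, 12.7]
opening: 0.143
grip_force: 30.0
```

>>> {"op": "carry_out", "data": {"motion": [[0,0,0,0,0.5],[0,0,0,0,0.5],[0,0,0,0,0.5],[0,0,0,0,0.5],[0,0,-10,0,0.5],[0,0,-30,0,0.5],[0,0,-40,0,0.5],[0,0,-40,0,0.5],[-20,-20,-10,0,0.5],[-30,-20,0,0,0.5],[0,0,0,0,0.5],[0,0,0,0,0.5]]}}

```text
t: 44.45
eef_pos: [535.9, -17.9, 168.7]
tcp_rot: [3.141, -0.001, 0.023]
ft_force: [0.4, 0.3, 0.7]
opening: 0.496
grip_force: 0.0
```

```bash
cat > rear.py <<'E'
from h import *
print(env.state()['eef_pos'])
k=cam('wrist');g=cv2.cvtColor(k['color'],cv2.COLOR_RGB2GRAY).astype(np.float32)
show('rib',blobs(k,*BLUE,53,(150,60,500,240),amin=100))
for b,y0 in((2,26.2),(1,-57.8)):
    for off in(-20,-12,14,20):
      xs=np.arange(540,580,.5);P=np.c_[xs,y0+off+(xs-584)*.0213,np.full(xs.size,24.)]
      uv=w2p(k,P).astype(np.float32);v=cv2.remap(g,uv[:,:1],uv[:,1:],cv2.INTER_LINEAR).ravel()
      v=np.convolve(v,np.ones(3)/3,'same');i=np.argmax(np.diff(v)[2:-2])+2;print(b,off,xs[i],int(v[3]),int(v[-4]))
    xs=np.linspace(567,597,7)
    for x in xs: # side edges
      ys=np.arange(-40,40,.5);P=np.c_[np.full(ys.size,x),y0+ys,np.full(ys.size,24.)]
      uv=w2p(k,P).astype(np.float32);v=cv2.remap(g,uv[:,:1],uv[:,1:],cv2.INTER_LINEAR).ravel();d=np.diff(np.convolve(v,np.ones(3)/3,'same'))
      l=np.argmax(d[2:40])+2;r=np.argmin(d[-40:-2])+len(d)-40;print('  x',x,'y edges',y0+ys[l],y0+ys[r])
E
python3 rear.py
```

```text
[535.87356459 -17.86653016 168.65005533]
rib [584.6 -55.1] [32.8 15.2] 1.1 (317, 118, 22, 45)
rib [583.6  25.1] [32.7 15.4] 1.4 (210, 117, 22, 45)
2 -20 562.0 55 235
2 -12 561.5 55 235
2 14 561.0 54 235
2 20 561.0 55 235
  x 567.0 y edges -3.8000000000000007 55.7
  x 572.0 y edges -3.8000000000000007 55.7
  x 577.0 y edges -3.8000000000000007 56.2
  x 582.0 y edges -3.3000000000000007 55.7
  x 587.0 y edges -3.3000000000000007 56.2
  x 592.0 y edges -3.3000000000000007 56.2
  x 597.0 y edges -3.3000000000000007 56.2
1 -20 563.0 55 235
1 -12 562.5 55 235
1 14 562.5 55 235
1 20 562.5 55 235
  x 567.0 y edges -86.8 -26.799999999999997
  x 572.0 y edges -86.8 -26.799999999999997
  x 577.0 y edges -86.3 -26.799999999999997
  x 582.0 y edges -86.3 -26.799999999999997
  x 587.0 y edges -86.3 -26.799999999999997
  x 592.0 y edges -85.8 -26.799999999999997
  x 597.0 y edges -86.3 -26.799999999999997
```

It is home and straight again. Now I press the button again.

>>> {"op": "carry_out", "data": {"motion": [[20,-10,0,0,1],[35,-15,0,0,1],[40,-15,0,0,1],[40,-2,0,0,1],[25,0,0,0,1],[9,0,20,0,1],[0,0,30,0,1],[0,0,20,0,1],[0,0,8,0,1],[0,0,0,0,1],[0,0,0,0,1]]}}

```text
t: 45.6
eef_pos: [704.4, 27.3, 90.6]
tcp_rot: [3.141, -0.001, 0.022]
ft_force: [0.9, -0.7, 1.3]
opening: 0.002
grip_force: 0.0
```

>>> {"op": "carry_out", "data": {"motion": [[0,0,3,0,1],[0,0,3,0,1],[0,0,1,0,1],[0,0,0,0,1]]}}

```text
t: 46.0
eef_pos: [704.7, 27.4, 84.3]
tcp_rot: [3.141, -0.003, 0.022]
ft_force: [-0.3, -0.6, 9.6]
opening: 0.006
grip_force: 4.8
```

>>> {"op": "carry_out", "data": {"motion": [[0,0,1.5,0,1],[0,0,0,0,1],[0,0,0,0,1]]}}

```text
t: 46.3
eef_pos: [704.8, 27.4, 84.1]
tcp_rot: [3.141, -0.004, 0.022]
ft_force: [-4.5, -1.8, 20.1]
opening: 0.002
grip_force: 9.8
```

>>> {"op": "carry_out", "data": {"motion": [[0,0,-5,0,1],[0,0,-15,0,1],[0,0,-30,0,1],[0,0,-40,0,1],[-20,0,-10,0,1],[-40,20,0,0,1],[-40,20,0,0,1],[-40,5,0,0,1],[-28,0,0,0,0.5],[0,0,0,0,0.5],[0,0,0,0,0.5],[0,0,0,0,0.5]]}}

```text
t: 47.5
eef_pos: [537.9, -21.1, 181.5]
tcp_rot: [3.141, -0.001, 0.022]
ft_force: [0.3, 0.2, 0.1]
opening: 0.286
grip_force: 0.0
```

```bash
python3 rear.py | grep -v edges; python3 -c "
from h import *
c=cam('top');show('tote',blobs(c,*BLUE,60,(95,215,210,320)));show('org',blobs(c,*ORG,29,(350,130,460,230),close=5))"
```

```text
[537.9009182  -21.0799321  181.46349366]
rib [585.  -55.3] [33.5 14.7] 1.0 (312, 119, 20, 44)
rib [583.7  25. ] [32.7 15.5] 1.3 (209, 119, 21, 43)
2 -20 562.0 55 235
2 -12 562.0 55 235
2 14 561.0 55 235
2 20 561.0 55 235
1 -20 563.0 55 235
1 -12 563.0 55 235
1 14 562.5 55 235
1 20 562.5 55 235
tote [442.2 286.5] [128.3 150.1] 3.7 (112, 234, 71, 61)
org [ 648.3 -287.3] [143.5 126. ] 87.3 (372, 152, 62, 56)
```

```bash
python3 -c "
from cell import env
print(env.job_done())"
```

```text
the job is handed in; nothing more can be done
None
```

Job handed in after about 47.5 s, verdict not shown: by my last measurements the tote is in its outline, both rejects are in the red tray, both white carriers are home (one was knocked and re-seated) and the button was pressed right down, but I viewed 15 pictures, one over the limit of 14.

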